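# Turn a ported bottle to its hose coupler and connect it

## Task

Stand the orange-capped bottle upright in the middle of the round black pad, turned so that its blue side barb follows the red arrow and points straight at the blue coupler fork, and let go of it. Then slide the coupler all the way along its rail, so that its fork takes in the barb, and leave the bottle standing like that. Do not tip the bottle over, and leave the other things where they are.

Things in the scene. Friction and masses are not known exactly. Their poses are not given: they have to be found in the camera images.
- bottle_center (a point): Loose whitish round bottle with an orange screw cap (fixed to it), 0.22 kg, upright on the bench at the start; 146 mm tall, body 60 mm in diameter; cap 43 mm in diameter, from 122 to 146 mm above the underside. This point is on its axis, 73 mm above the underside. z is up along the axis; +x points the way its one blue side barb points.
- barb_tip (a point): Outer end of the bottle's blue hose barb, which stands out level from its side: 67 mm from the bottle's axis, 85 mm above its underside; the barb is 9 to 12 mm thick. Same axes as bottle_center.
- pad (a point): Centre of the top of the flat round black rubber pad, 76 mm in diameter, where the bottle is to stand; 11 mm above the bench. It lies on a fixed aluminium base plate, 228 x 90 x 8 mm, that reaches 49 mm behind and 179 mm ahead of this point. +x points along the red arrow on the plate, from the pad to the coupler; z is up.
- coupler (a joint): Position of the coupler carriage along its rail in m: 0 = fully back, away from the pad; 0.055 = home against its stop, near the pad. It moves along the pad's -x direction, with about 2 N of friction, and stays where it is left.
- coupler_grip (a point): Centre of the black upright grip fin on top of the coupler carriage, 124 mm above the bench; the fin is 16 mm wide across the rail, 22 mm long along it, from 105 to 142 mm above the bench. It lies 150 mm from the pad's centre along the pad's +x when the coupler is fully back (joint 0), 95 mm when home. Same axes as pad.
- fork_mouth (a point): Middle of the open front of the coupler's blue fork, 96 mm above the bench, 50 mm from the fin's centre towards the pad. The fork is open above and below, from 80 to 112 mm above the bench, 63 mm wide; its mouth is about 44 mm wide and narrows to a slot 20 mm wide, which is 29 mm deep from this point. Same axes as pad.
- plain_center (a point): Bystander: a loose clear glass bottle with a blue cap and no side barb, 69 mm in diameter, 129 mm tall, point on its axis 65 mm above its underside. It may stand where the orange-capped bottle could have been. Leave it.
- scope: Bystander: a small handheld scope upright in a black round stand, 74 x 76 x 157 mm, origin under its base. Leave it.
- tube: Bystander: a centrifuge tube with a red cap lying on the bench, 120 mm long, 21 mm thick, origin on its underside. Leave it.
- vial: Bystander: a small vial with a yellow-orange cap, 25 mm in diameter, 60 mm tall, origin under its base. Leave it.

How it is judged:
By the outcome, as a careful person would: the job done as asked, in the order asked, and still so for the second after the job is handed in, with the robot touching nothing.
It also fails if it takes over 54 s, if anything falls off the work surface, if the arm or the gripper's body presses on something with over 40 N, if the wrist force passes 120 N, or if a joint passes its speed limit or range.

## Robot

A 6-joint arm with a two-finger parallel gripper is mounted at the origin on a cart in front of the work surface, level with it; the furniture and walls round the work are solid. World frame = base frame: x ahead of the robot, y to its left, z up, the work surface at z = 0. Lengths are in mm, angles in degrees, forces in N, time in s.
With the tool pointing down it reaches from about 300 to 850 mm from the base axis. Payload 4.2 kg.
Tool frame: the origin (TCP) lies between the finger pads; the fingertips stand 22 mm ahead of it and the grasp point (between the pads) lies 3 mm ahead of it (env.finger_overhang is the distance from the TCP to the fingertips, in mm); z points along the fingers, y is the line along which they close (so a half turn about z gives the same grasp; the last joint's range is limited). The gripper opens to 91 mm and grips with 3 to 60 N. Pads are 32 mm wide; open, the fingers measure 118 mm over their backs; the gripper's body (76 mm by 178 mm) begins 60 mm behind the grasp point.
Start: joints at [75.917, 18.312, 89.639, -0, 72.044, -1.146], TCP at [128.735, 560.418, 235.976] pointing down, gripper open.
Joint ranges: [-177.97, 177.97], [-48.28, 115.42], [12.27, 149.76], [-77.06, 257.06], [2.81, 150.46], [-146.56, 146.56]. Speed limits (degrees/s): [147.25, 147.25, 180, 180, 180, 180].

## Interface

Orientations are given as [roll, pitch, yaw] about the fixed x, y, z axes, in that order (R = Rz(yaw) Ry(pitch) Rx(roll)).
In Python, from workcell import state, cams, ticket, look_for, outline_of, env gives the robot as it stands.
- The arm moves only by the tool servo_tool, never from a script. Its argument "steps" is a list of rows, each a list of 3 entries, a list of its own where there are three numbers: the closure in counts, from 0 (fully open) to 255 (shut), then the shift along the tool's x, y, z in mm, then the turn, a rotation vector about the tool's x, y, z in rad. A call has exactly 10 rows; each row shifts and turns the commanded pose from where the row before left it, along the tool's axes as they then stand; what a row does not reach is not made up. A row lasts 1/10 s, in which the tool goes at most 50 mm and 8.59 degrees, less where a joint would pass 70% of its speed; a pose out of reach is approached as far as the arm can. A call with a gripper value outside its range is refused whole. The fingers move at their own pace and stop on an object; "squeeze" is the grip in N (left out, the last holds). Time passes only in rows, so rows that do not move let the fingers close, or fill a call up. It gives the time, the measured TCP pose, the force, the opening and the grip force at its end, in the units of the state.
- state(): the state, without advancing time (a new reading comes with each control period).
- cams.grab_frame(name): name is "scene" or "top"; returns a dict with "color" (384x512x3 uint8, red, green, blue), "z_map" (384x512 float32, mm along the optical axis (not along the pixel's ray), 0 where there is no reading), "fovy" (degrees; the focal length in pixels is half the picture's height over the tangent of half this angle, whatever the lens; pixels are square), "cx", "cy" (the principal point, pixels), "eye" and "rotation" of the camera in the world. Camera axes: x right, y up, looking along -z (the intrinsics and any distortion apply to the point x, -y, -z); pixel columns grow to the right and rows downward; lengths in mm; the calibration is good to about 2 mm. A picture is of the moment at which its call begins.
- ticket.job_done(): hands the job in; it is judged then, once.
Trained networks look in a picture, given as the dict that the camera call returned (one of the last four; its "shot" number tells which), for a name from the list of things; names that differ only in an ending like _2 or _b are one class to them, and where a whole thing is asked for, a point or a joint stands for the part that bears it (a point fixed in the world has none). Each returns a list of dicts, best first, with "confidence" (0 to 1); they miss things now and then, are a little off and sometimes report something else, mostly with a low value. They report only what shows in the picture. A call takes as long as a camera call.
- look_for(picture, thing): "at" ([column, row] in pixels, amid what is visible of it).
- outline_of(picture, thing): "pixels" (384x512 bool, what is visible of it) and "at" ([column, row] in pixels, amid what is visible of it).
The state is a dict: "time_s": time; "qpos": joint angles; "qvel": joint speeds; "effort": joint torques, N m; "ee_pos": TCP position; "ee_rot": TCP orientation; "force": force on the tool from outside, world axes, zero at the start; "torque": the same for the moment, N m; "gripper_width": finger opening in mm; "gripper_force": force on a finger pad.
Only numpy, scipy, OpenCV 4.12 (cv2) and the standard library are available. Lean on these libraries where they do the work, as an engineer would, in place of code of your own. Each camera call takes 0.05 s, during which the arm holds its last target. There are 200 camera calls.

## Working session

There is one attempt and no reset: what is moved stays moved. The work goes in short steps, Python scripts to look and compute and a tool call to move; the robot and the scene stay as the last step left them, time stands still between calls to the robot, and variables do not carry over. Pictures are saved under pics/ and viewed, at most 10 in all, crops included, and the job is handed in when it is done.

Besides the shell and the picture viewer there is one more tool, called after "Request:" as name([rows], argument=value, ...), one row to a line, values as JSON. servo_tool: Moves the arm, as the interface text tells. Its arguments: {"type":"object","properties":{"steps":{"type":"array","items":{"type":"array"}},"squeeze":{"type":"number"}},"required":["steps"]}

```bash
mkdir -p pics; ls; cat > h.py <<'E'
import numpy as np, cv2
from workcell import state, cams, ticket, look_for, outline_of, env
def cloud(p):
    z=p["z_map"].astype(float); H,W=z.shape
    f=H/2/np.tan(np.radians(p["fovy"])/2)
    c,r=np.meshgrid(np.arange(W),np.arange(H))
    P=np.stack([(c-p["cx"])/f*z,-(r-p["cy"])/f*z,-z],-1)
    P=P@np.array(p["rotation"]).T+np.array(p["eye"])
    P[z<=0]=np.nan
    return P
E
python3 - <<'E'
from h import *
ims=[]
for n in ["scene","top"]:
    p=cams.grab_frame(n); P=cloud(p)
    print(n,{k:v for k,v in p.items() if k not in("color","z_map")})
    cv2.imwrite(f"pics/{n}0.png",p["color"][:,:,::-1])
    np.savez(f"{n}0.npz",P=P,c=p["color"])
    for t in ["bottle_center","barb_tip","coupler","coupler_grip","fork_mouth","pad","plain_center","scope","tube","vial"]:
        try:
            for d in outline_of(p,t)[:2]:
                m=d["pixels"]; Q=P[m]; 
                print(t,round(d["confidence"],2),np.round(d["at"]),m.sum(),np.round(np.nanmedian(Q,0)),np.round(np.nanpercentile(Q,2,axis=0)),np.round(np.nanpercentile(Q,98,axis=0)))
        except Exception as e: print(t,e)
E
```

```text
picsTraceback (most recent call last):
  File "<stdin>", line 4, in <module>
  File "h.py", line 8, in cloud
    P=P@np.array(p["rotation"]).T+np.array(p["eye"])
      ~~~~~~~~~~~~~~~~~~~~~~~~~~~^~~~~~~~~~~~~~~~~~~
ValueError: operands could not be broadcast together with shapes (384,512) (3,)
```

```bash
python3 - <<'E'
s=open('h.py').read().replace('np.array(p["rotation"]).T','Rot.from_euler("xyz",p["rotation"],degrees=True).as_matrix().T').replace("import numpy as np, cv2","import numpy as np, cv2\nfrom scipy.spatial.transform import Rotation as Rot")
open('h.py','w').write(s)
E
python3 - <<'E'
from h import *
for n in ["scene","top"]:
    p=cams.grab_frame(n); P=cloud(p)
    print(n,{k:v for k,v in p.items() if k not in("color","z_map")})
    cv2.imwrite(f"pics/{n}0.png",p["color"][:,:,::-1])
    np.savez(f"{n}0.npz",P=P,c=p["color"])
    for t in ["bottle_center","barb_tip","coupler","coupler_grip","fork_mouth","pad","plain_center","scope","tube","vial"]:
        try:
            for d in outline_of(p,t)[:2]:
                m=d["pixels"]; Q=P[m]; 
                print(t,round(d["confidence"],2),np.round(d["at"]),m.sum(),np.round(np.nanmedian(Q,0)),np.round(np.nanpercentile(Q,2,axis=0)),np.round(np.nanpercentile(Q,98,axis=0)))
        except Exception as e: print(t,e)
E
```

```text
scene {'fovy': 47.10292356532334, 'cx': 257.0350497702404, 'cy': 198.8819056699776, 'eye': array([147.16511263, 317.43808868, 801.86252875]), 'rotation': array([  41.13254203,   -0.86245972, -148.23837687]), 'shot': 2}
bottle_center 0.66 [264. 167.] 1377 [ 504. -291.   89.] [ 462. -388.    1.] [ 544. -278.  146.]
barb_tip 0.72 [259. 172.] 1312 [ 503. -290.   91.] [ 470. -321.    7.] [ 535. -278.  146.]
coupler 0.92 [207. 188.] 1052 [ 567. -187.  102.] [ 526. -212.   20.] [ 597. -153.  142.]
coupler_grip 0.92 [210. 190.] 1065 [ 567. -187.  100.] [ 526. -295.    1.] [ 636. -153.  142.]
fork_mouth 0.76 [205. 187.] 994 [ 567. -185.  102.] [ 528. -209.   21.] [ 595. -153.  142.]
pad 0.94 [227. 223.] 4037 [ 518. -168.   11.] [ 401. -226.    4.] [ 612. -107.  129.]
plain_center 0.94 [312. 195.] 1433 [ 372. -299.   82.] [ 346. -334.    4.] [ 407. -285.  131.]
scope 0.98 [236. 317.] 1808 [366.  16.  39.] [330. -13.   5.] [394.  50. 153.]
tube 0.6 [299. 159.] 165 [ 481. -449.   17.] [ 445. -467.   -0.] [ 508. -433.   22.]
vial 0.5 [234. 158.] 194 [ 605. -339.   37.] [ 597. -356.    2.] [ 617. 
[... 586 characters left out ...]
.   23.]
coupler_grip 0.64 [244. 153.] 573 [ 566. -193.  110.] [ 526. -218.   16.] [ 593. -157.  143.]
fork_mouth 0.89 [240. 153.] 539 [ 565. -192.  111.] [ 528. -217.   27.] [ 590. -157.  143.]
pad 0.6 [232. 184.] 2901 [ 505. -173.   10.] [ 400. -231.    4.] [ 597. -110.  137.]
plain_center 0.94 [288. 231.] 664 [ 371. -314.  100.] [ 346. -346.   19.] [ 404. -287.  132.]
scope 0.66 [156. 231.] 729 [364.   2.  39.] [331. -19.  11.] [393.  46. 155.]
tube 0.69 [335. 205.] 260 [ 455. -442.   17.] [ 402. -465.    9.] [ 503. -420.   23.]
vial 0.54 [303. 152.] 111 [ 604. -345.   46.] [ 597. -357.   13.] [ 617. -335.   62.]
vial 0.17 [157. 233.] 780 [364.   1.  38.] [331. -21.   0.] [394.  46. 155.]
```

View pics/scene0.png

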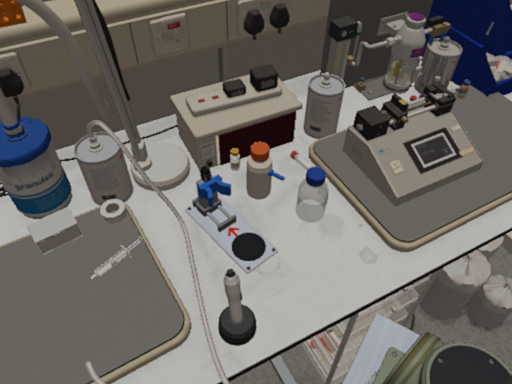

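View pics/top0.png

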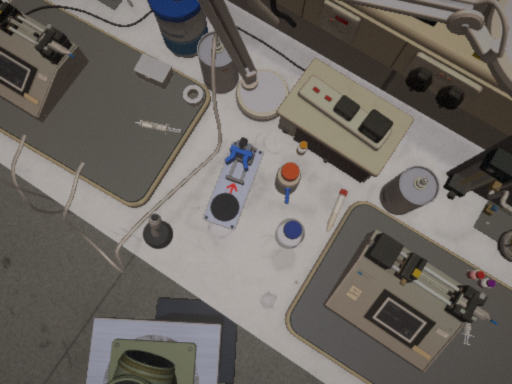

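```bash
cat > m.py <<'E'
from h import *
def hsvof(c): return cv2.cvtColor(c,cv2.COLOR_RGB2HSV).astype(int)
def circ(X,r):
    from scipy.optimize import least_squares
    c=least_squares(lambda q:np.minimum(np.hypot(*(X-q).T)-r,0)*0+np.maximum(np.hypot(*(X-q).T)-r,0)*1.0+0.0,np.median(X,0)).x
    return c
E
python3 - <<'E'
from m import *
from scipy.optimize import least_squares
for n in ["scene","top"]:
    d=np.load(n+"0.npz"); P=d["P"]; c=d["c"]; h=hsvof(c); H,S,V=h[...,0],h[...,1],h[...,2]
    X,Y,Z=P[...,0],P[...,1],P[...,2]
    near=(np.hypot(X-500,Y+305)<90)
    cap=near&(Z>141)&(Z<152); print(n,"captop",cap.sum(),(np.nanmin(P[cap],0)+np.nanmax(P[cap],0))/2,np.nanmean(P[cap],0),np.ptp(P[cap],axis=0))
    body=near&(Z>20)&(Z<110)&(S<90)&(np.hypot(X-500,Y+305)<40)
    Q=P[body][:,:2]; r=least_squares(lambda q:np.hypot(*(Q-q).T)-30,[500,-305],loss="soft_l1").x; print("body",body.sum(),r)
    b=near&(H>95)&(H<125)&(S>130)&(Z>60)&(Z<110); Q=P[b]; print("barb",b.sum(),np.mean(Q,0),Q.min(0),Q.max(0))
    if b.sum():
        v=np.mean(Q,0)[:2]-r; print("dir",np.degrees(np.arctan2(v[1],v[0])), np.hypot(*(Q[:,:2]-r).T).max())
    # pad
    pm=(np.hypot(X-470,Y+145)<110)&(Z>2)&(Z<20)&(V<60); 
    k,lab,st,ce=cv2.connectedComponentsWithStats(pm.astype(np.uint8)); i=1+np.argmax(st[1:,4]); Q=P[lab==i][:,:2]
    print("pad",len(Q),Q.mean(0),(Q.min(0)+Q.max(0))/2,np.ptp(Q,axis=0))
    # red arrow
    a=(np.hypot(X-500,Y+165)<110)&(Z<30)&((H<8)|(H>172))&(S>130); Q=P[a]; print("arrow",a.sum(),Q.mean(0)[:2])
    # fin
    a=(np.hypot(X-566,Y+192)<80)&(Z>132)&(Z<148); Q=P[a]; print("fin",a.sum(),Q.mean(0),np.ptp(Q,axis=0), (Q.min(0)+Q.max(0))/2)
    # plate fit
    a=(np.hypot(X-518,Y+170)<150)&(Z>5)&(Z<14); 
    k,lab,st,ce=cv2.connectedComponentsWithStats(a.astype(np.uint8)); i=1+np.argmax(st[1:,4]); Q=P[lab==i][:,:2].astype(np.float32)
    print("plate",cv2.minAreaRect(Q))
    # tall clutter 
    for zl in (60,160,260,400):
        a=(Z>zl)&(X>250)&(X<720)&(Y>-420)&(Y<80); 
        g,ex,ey=np.histogram2d(X[a],Y[a],bins=[np.arange(250,721,50),np.arange(-420,81,50)]); print(zl); print(g.astype(int))
E
```

```text
scene captop 212 [ 514.01734267 -306.47967371  144.61888423] [ 513.12393746 -305.42198838  144.96841966] [40.96220033 39.89513081  6.89588069]
body 701 [ 516.07953422 -309.18493647]
barb 55 [ 469.77898589 -303.05228309   87.40124138] [ 451.20643871 -307.02289921   81.41934898] [ 485.3899379  -298.42405736   93.95348406]
dir 172.45491235592615 64.97427556975764
pad 708 [ 444.67037217 -148.99995193] [ 445.18730927 -150.5865837 ] [71.29823954 72.50518587]
arrow 38 [ 499.08425248 -166.33312749]
fin 86 [ 578.8057473  -190.75559703  138.98611879] [23.3937445  17.64009004 12.05285091] [ 580.39936327 -191.83854011  138.26402181]
plate ((506.6136169433594, -169.94981384277344), (90.4786376953125, 227.9530792236328), 72.86308288574219)
60
[[  0   0   0   0   0   0   0   0   0   0]
 [  0  13  42   0   0   0   0   0   0   0]
 [  0 132 698   0   0   0   0   0 640   0]
 [  0   2  65   0   0   0   0   0   0   0]
 [  0   9 370   0   0   0   0   0   0   0]
 [  0  27 541   0 167  71   0   0   0   0]
 [383   1   0   0 435 116   0   0   0   0]
 [485 674 114   0   0  36   0   0   0   0]
 [490 437 624   6
[... 2443 characters left out ...]
0   0]
 [  0   0   0   0   0   0   0   0   0   0]
 [  0   0   0   0   0   0   0   0   0   0]
 [  0   0   0   0   0   0   0   0   0   0]
 [  0   0   0   0   0   0   0   0   0   0]
 [  0   0   0   0   0   0   0   0   0   0]
 [  0   0   0   0   0   0   0   0   0   0]
 [341  75   0   0   0   0   0   0   0   0]]
400
[[  0   0   0   0   0   0   0   0   0   0]
 [  0   0   0   0   0   0   0   0   0   0]
 [  0   0   0   0   0   0   0   0   0   0]
 [  0   0   0   0   0   0   0   0   0   0]
 [  0   0   0   0   0   0   0   0   0   0]
 [  0   0   0   0   0   0   0   0   0   0]
 [  0   0   0   0   0   0   0   0   0   0]
 [  0   0   0   0   0   0   0   0   0   0]
 [341  75   0   0   0   0   0   0   0   0]]
```

```bash
cat >> h.py <<'E'
def go(x,y,z,yaw=None):
    s=state(); R=Rot.from_euler("xyz",s["ee_rot"],degrees=True)
    print("t",s["time_s"],"pos",np.round(s["ee_pos"],1),"rot",np.round(s["ee_rot"],2),"q",np.round(s["qpos"],1),"F",np.round(s["force"],1),"w",s["gripper_width"])
    print("shift tool",np.round(R.inv().apply(np.array([x,y,z])-s["ee_pos"]),1))
    if yaw is not None:
        T=Rot.from_euler("xyz",[180,0,yaw],degrees=True); print("turn",np.round((R.inv()*T).as_rotvec(),3))
E
python3 -c "
from h import *
go(514.8,-307.5,250,-108)"
```

```text
t 1.15 pos [128.7 560.4 236. ] rot [180.    -0.   167.06] q [75.9 18.3 89.6  0.  72.  -1.1] F [-0.2 -0.1  0.3] w 91.08786993222084
shift tool [-570.6 -759.4  -14.1]
turn [ 0.     0.    -1.482]
```

Request:
servo_tool([
  [0,[-14,-19,-6],[0,0,-0.017]],
  [0,[-28,-38,-6],[0,0,-0.017]],
  [0,[-28,-38,-6],[0,0,-0.017]],
  [0,[-28,-38,-6],[0,0,-0.017]],
  [0,[-28,-38,-6],[0,0,-0.017]],
  [0,[-28,-38,-6],[0,0,-0.017]],
  [0,[-28,-38,-6],[0,0,-0.017]],
  [0,[-28,-38,-6],[0,0,-0.017]],
  [0,[-28,-38,-6],[0,0,-0.017]],
  [0,[-28,-38,-6],[0,0,-0.017]],
], squeeze=25)

```text
time_s: 2.15
ee_pos: [339.9, 163.4, 296.6]
ee_rot: [180.0, 0.1, 176.9]
force: [1.4, 0.6, 0.6]
gripper_width: 91.7
gripper_force: 0.0
```

```bash
python3 -c "
from h import *
go(514.8,-307.5,250,177)"
```

```text
t 2.15 pos [339.9 163.4 296.6] rot [1.7995e+02 7.0000e-02 1.7686e+02] q [ 23.9  -2.3 105.7   0.   76.5 -62.9] F [1.4 0.6 0.6] w 91.6584448375207
shift tool [-200.4 -460.6   46.5]
turn [ 0.001  0.001 -0.002]
```

Request:
servo_tool([
  [0,[-20,-44,0],[0,0,0]],
  [0,[-20,-45,0],[0,0,0]],
  [0,[-20,-45,0],[0,0,0]],
  [0,[-20,-45,0],[0,0,0]],
  [0,[-20,-45,0],[0,0,0]],
  [0,[-20,-45,5],[0,0,0]],
  [0,[-20,-45,10],[0,0,0]],
  [0,[-20,-45,10],[0,0,0]],
  [0,[-20,-45,10],[0,0,0]],
  [0,[-20,-45,10],[0,0,0]],
])

```text
time_s: 3.15
ee_pos: [514.1, -295.5, 250.7]
ee_rot: [180.0, 0.0, 176.8]
force: [0.7, 0.6, -0.1]
gripper_width: 90.9
gripper_force: 0.0
```

```bash
python3 - <<'E'
from m import *
from scipy.optimize import least_squares
go(514.8,-307.5,144,177)
for n in ["scene","top"]:
    p=cams.grab_frame(n); P=cloud(p); h=hsvof(p["color"]); H,S,V=h[...,0],h[...,1],h[...,2]
    X,Y,Z=P[...,0],P[...,1],P[...,2]
    cv2.imwrite(f"pics/{n}1.png",p["color"][:,:,::-1])
    near=(np.hypot(X-514,Y+307)<80)
    b=near&(H>95)&(H<125)&(S>130)&(Z>60)&(Z<110); Q=P[b]; print(n,b.sum(),Q.mean(0) if b.sum() else 0)
    if b.sum()>5:
        v=Q.mean(0)[:2]-[514.8,-307.5]; print(np.degrees(np.arctan2(v[1],v[0])))
        f=np.polyfit(Q[:,0],Q[:,1],1); print("slope",np.degrees(np.arctan(f[0])))
E
```

```text
t 3.15 pos [ 514.1 -295.5  250.7] rot [1.7999e+02 2.0000e-02 1.7677e+02] q [ -31.    19.5   85.8    0.    74.7 -117.8] F [ 0.7  0.6 -0.1] w 90.89460474703492
shift tool [ -1.3 -12.  106.7]
turn [ 0.     0.    -0.004]
scene 53 [ 470.20000656 -303.32594367   87.28548355]
174.65333520401035
slope 0.23629924154167095
top 0 0
```

Request:
servo_tool([
  [0,[-0.5,-6,5],[0,0,0]],
  [0,[-0.5,-6,10],[0,0,0]],
  [0,[0,0,15],[0,0,0]],
  [0,[0,0,15],[0,0,0]],
  [0,[0,0,15],[0,0,0]],
  [0,[0,0,15],[0,0,0]],
  [0,[0,0,15],[0,0,0]],
  [0,[0,0,10],[0,0,0]],
  [0,[0,0,5],[0,0,0]],
  [0,[0,0,0],[0,0,0]],
])

```text
time_s: 4.25
ee_pos: [513.8, -304.9, 145.8]
ee_rot: [180.0, -0.0, 176.8]
force: [-0.3, 0.1, 0.9]
gripper_width: 91.1
gripper_force: 0.0
```

Request:
servo_tool([
  [160,[0,0,0],[0,0,0]],
  [255,[0,0,0],[0,0,0]],
  [255,[0,0,0],[0,0,0]],
  [255,[0,0,0],[0,0,0]],
  [255,[0,0,0],[0,0,0]],
  [255,[0,0,0],[0,0,0]],
  [255,[0,0,0],[0,0,0]],
  [255,[0,0,0],[0,0,0]],
  [255,[0,0,0],[0,0,0]],
  [255,[0,0,0],[0,0,0]],
])

```text
time_s: 5.25
ee_pos: [514.1, -305.5, 146.1]
ee_rot: [-180.0, 0.0, 176.8]
force: [0.5, -0.8, -0.0]
gripper_width: 42.6
gripper_force: 25.0
```

Request:
servo_tool([
  [255,[0,0,-3],[0,0,0]],
  [255,[0,0,-7],[0,0,0]],
  [255,[0,0,-12],[0,0,0]],
  [255,[0,0,-15],[0,0,0]],
  [255,[0,0,-15],[0,0,0]],
  [255,[0,0,-12],[0,0,0]],
  [255,[0,0,-8],[0,0,0]],
  [255,[0,0,-3],[0,0,0]],
  [255,[0,0,0],[0,0,0]],
  [255,[0,0,0],[0,0,0]],
])

```text
time_s: 6.25
ee_pos: [513.7, -305.2, 220.5]
ee_rot: [180.0, -0.1, 176.8]
force: [-0.8, -0.5, -1.6]
gripper_width: 42.6
gripper_force: 25.0
```

```bash
python3 - <<'E'
from m import *
go(444.5,-151.1,221)
for n in ["scene","top"]:
    p=cams.grab_frame(n); P=cloud(p)
    cv2.imwrite(f"pics/{n}2.png",p["color"][:,:,::-1])
E
```

```text
t 6.25 pos [ 513.7 -305.2  220.5] rot [ 1.7996e+02 -7.0000e-02  1.7680e+02] q [ -31.8   20.9   88.     0.    71.2 -118.6] F [-0.8 -0.5 -1.6] w 42.646155006198256
shift tool [ 77.7 150.   -0.3]
```

View pics/scene2.png

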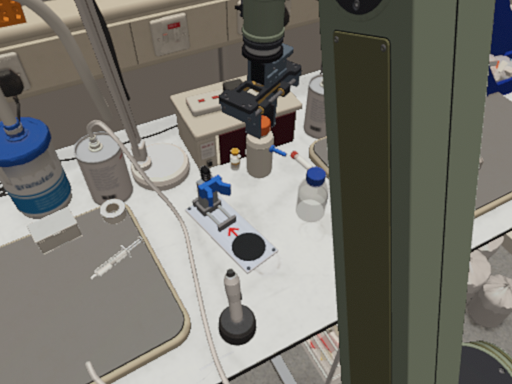

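Request:
servo_tool([
  [255,[15,10,0],[0,0,0]],
  [255,[30,20,0],[0,0,0]],
  [255,[22,30,0],[0,0,0]],
  [255,[11,35,0],[0,0,0]],
  [255,[0,35,0],[0,0,0]],
  [255,[0,20,0],[0,0,0]],
  [255,[0,0,0],[0,0,0.08]],
  [255,[0,0,0],[0,0,0.14]],
  [255,[0,0,0],[0,0,0.14]],
  [255,[0,0,0],[0,0,0.14]],
])

```text
time_s: 7.35
ee_pos: [444.4, -151.1, 220.8]
ee_rot: [-180.0, -0.0, 147.8]
force: [0.4, 0.4, -2.1]
gripper_width: 41.9
gripper_force: 25.0
```

Request:
servo_tool([
  [255,[0,0,0],[0,0,0.14]],
  [255,[0,0,0],[0,0,0.14]],
  [255,[0,0,0],[0,0,0.14]],
  [255,[0,0,0],[0,0,0.14]],
  [255,[0,0,0],[0,0,0.14]],
  [255,[0,0,0],[0,0,0.14]],
  [255,[0,0,0],[0,0,0.14]],
  [255,[0,0,0],[0,0,0.14]],
  [255,[0,0,0],[0,0,0.14]],
  [255,[0,0,0],[0,0,0.14]],
])

```text
time_s: 8.35
ee_pos: [444.3, -151.2, 220.7]
ee_rot: [-180.0, -0.0, 67.6]
force: [-0.0, -0.0, -2.1]
gripper_width: 42.6
gripper_force: 25.0
```

Request:
servo_tool([
  [255,[0,0,0],[0,0,0.14]],
  [255,[0,0,0],[0,0,0.14]],
  [255,[0,0,0],[0,0,0.14]],
  [255,[0,0,0],[0,0,0.14]],
  [255,[0,0,0],[0,0,0.14]],
  [255,[0,0,0],[0,0,0.14]],
  [255,[0,0,0],[0,0,0.14]],
  [255,[0,0,0],[0,0,0.14]],
  [255,[0,0,0],[0,0,0.14]],
  [255,[0,0,0],[0,0,0.14]],
])

```text
time_s: 9.35
ee_pos: [444.3, -151.2, 220.7]
ee_rot: [-180.0, 0.0, -12.6]
force: [0.2, 0.0, -1.2]
gripper_width: 42.4
gripper_force: 25.0
```

```bash
cat > meas.py <<'E'
from m import *
from scipy.optimize import least_squares
import sys
zb=float(sys.argv[1]); s=state(); e=s["ee_pos"]
go(444.5,-151.1,e[2],-17.2)
ims=[]
for n in ["scene","top"]:
    p=cams.grab_frame(n); P=cloud(p); h=hsvof(p["color"]); H,S,V=h[...,0],h[...,1],h[...,2]
    X,Y,Z=P[...,0],P[...,1],P[...,2]; ims.append(p["color"][100:300,150:350,::-1])
    D=np.hypot(X-e[0],Y-e[1])
    body=(D<45)&(Z>zb+15)&(Z<zb+105)&(S<90)&(V>70); Q=P[body][:,:2]
    c=np.array(e[:2])
    if len(Q)>30: c=least_squares(lambda q:np.hypot(*(Q-q).T)-30,e[:2],loss="soft_l1").x
    print(n,"body",len(Q),c)
    b=(D<78)&(H>95)&(H<125)&(S>130)&(Z>zb+70)&(Z<zb+100); 
    k,lab,st,ce=cv2.connectedComponentsWithStats(b.astype(np.uint8))
    for i in range(1,k):
        Q=P[lab==i]
        if len(Q)>8:
            v=Q.mean(0)[:2]-c; w=Q.mean(0)[:2]-e[:2]; f=cv2.fitLine(Q[:,:2].astype(np.float32),cv2.DIST_L2,0,.01,.01).ravel()
            print("barb",len(Q),Q.mean(0),"dir body",np.degrees(np.arctan2(v[1],v[0])),"dir tcp",np.degrees(np.arctan2(w[1],w[0])),"line",np.degrees(np.arctan2(f[1],f[0])),"rmax",np.hypot(*(Q[:,:2]-e[:2]).T).max())
cv2.imwrite(sys.argv[2],cv2.resize(np.hstack(ims),None,fx=2,fy=2,interpolation=cv2.INTER_CUBIC))
E
python3 meas.py 75 pics/m3.png
```

```text
t 9.35 pos [ 444.3 -151.2  220.7] rot [-1.7999e+02  5.0000e-02 -1.2610e+01] q [-20.2   9.5 104.1   0.   66.5  82.4] F [ 0.2  0.  -1.2] w 42.40684982348185
shift tool [ 0.1 -0.2 -0. ]
turn [-0.     0.001  0.08 ]
scene body 931 [ 443.14929003 -151.25936916]
top body 113 [ 443.08182182 -150.69000218]
```

View pics/m3.png

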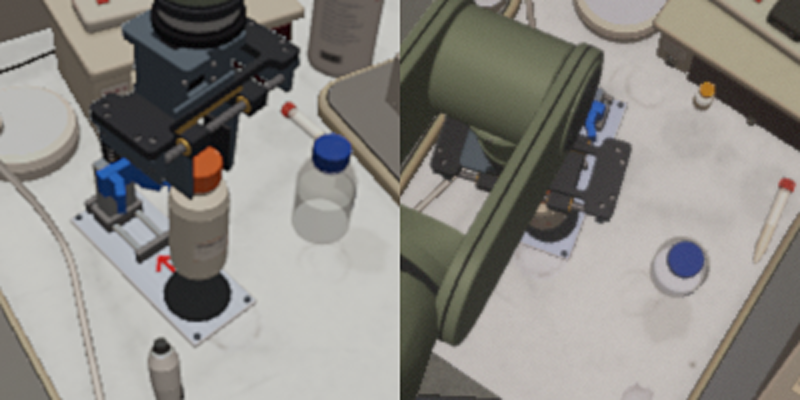

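```bash
python3 - <<'E'
from m import *
p=cams.grab_frame("scene"); P=cloud(p); h=hsvof(p["color"]); H,S,V=h[...,0],h[...,1],h[...,2]
X,Y,Z=P[...,0],P[...,1],P[...,2]
b=(np.hypot(X-444,Y+151)<110)&(H>90)&(H<130)&(S>100)&(Z>125)&(Z<185)
print(b.sum()); Q=P[b]; Q=Q[np.argsort(Q[:,0])]; print(np.round(Q[::3]).astype(int).tolist())
f=cv2.fitLine(Q[:,:2].astype(np.float32),cv2.DIST_HUBER,0,.01,.01).ravel(); print(f,np.degrees(np.arctan2(f[1],f[0])))
E
```

```text
7
[[477, -152, 166], [483, -154, 160], [487, -156, 159]]
[ 9.5120388e-01 -3.0856308e-01  4.8289197e+02 -1.5475885e+02] -17.972654
```

Request:
servo_tool([
  [255,[0,0,0],[0,0,0.057]],
  [255,[0,0,0],[0,0,0.057]],
  [255,[1.2,0,5],[0,0,0]],
  [255,[0,0,12],[0,0,0]],
  [255,[0,0,14],[0,0,0]],
  [255,[0,0,12],[0,0,0]],
  [255,[0,0,8],[0,0,0]],
  [255,[0,0,5],[0,0,0]],
  [255,[0,0,3],[0,0,0]],
  [255,[0,0,2],[0,0,0]],
])

```text
time_s: 10.5
ee_pos: [445.8, -151.8, 160.0]
ee_rot: [-180.0, -0.0, -18.8]
force: [0.9, -1.0, -2.2]
gripper_width: 42.3
gripper_force: 25.0
```

Request:
servo_tool([
  [255,[0,0,0.5],[0,0,0]],
  [255,[0,0,0.5],[0,0,0]],
  [255,[0,0,0.5],[0,0,0]],
  [255,[0,0,0.5],[0,0,0]],
  [255,[0,0,0.5],[0,0,0]],
  [255,[0,0,0],[0,0,0]],
  [255,[0,0,0],[0,0,0]],
  [255,[0,0,0],[0,0,0]],
  [255,[0,0,0],[0,0,0]],
  [255,[0,0,0],[0,0,0]],
])

```text
time_s: 11.5
ee_pos: [445.7, -151.7, 157.6]
ee_rot: [-180.0, 0.0, -18.8]
force: [-0.3, -0.6, -1.2]
gripper_width: 42.6
gripper_force: 25.0
```

```bash
python3 meas.py 11 pics/m4.png
```

```text
t 11.5 pos [ 445.7 -151.7  157.6] rot [-180.      0.    -18.81] q [-20.2  13.  109.6   0.   57.4  88.6] F [-0.3 -0.6 -1.2] w 42.57068742183656
shift tool [-1.3 -0.2  0. ]
turn [-0.     0.    -0.028]
scene body 786 [ 444.73550496 -151.67767139]
top body 64 [ 444.641512   -150.95600611]
```

View pics/m4.png

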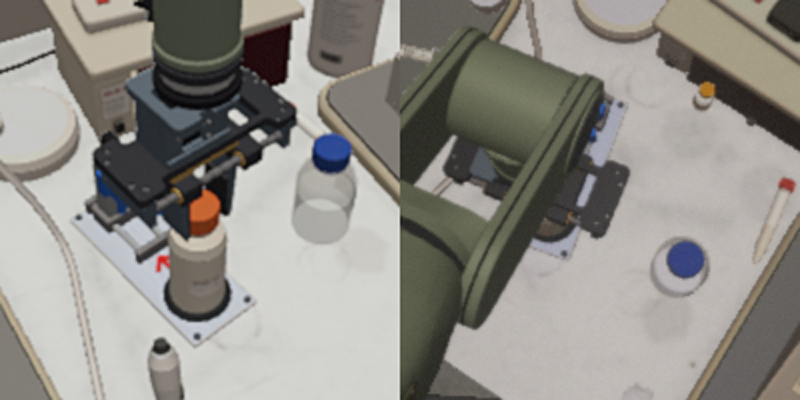

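Request:
servo_tool([
  [255,[0,0,0.4],[0,0,0]],
  [255,[0,0,0.3],[0,0,0]],
  [255,[0,0,0],[0,0,0]],
  [200,[0,0,0],[0,0,0]],
  [120,[0,0,0],[0,0,0]],
  [60,[0,0,0],[0,0,0]],
  [0,[0,0,0],[0,0,0]],
  [0,[0,0,0],[0,0,0]],
  [0,[0,0,0],[0,0,0]],
  [0,[0,0,0],[0,0,0]],
])

```text
time_s: 12.6
ee_pos: [445.7, -151.7, 156.9]
ee_rot: [-180.0, -0.0, -18.8]
force: [-0.2, 0.9, -0.2]
gripper_width: 85.3
gripper_force: 0.0
```

Request:
servo_tool([
  [0,[0,0,-5],[0,0,0]],
  [0,[0,0,-12],[0,0,0]],
  [0,[0,0,-15],[0,0,0]],
  [0,[0,0,-20],[0,0,0]],
  [0,[0,0,-20],[0,0,0]],
  [0,[0,-20,-10],[0,0,0]],
  [0,[0,-40,0],[0,0,0]],
  [0,[0,-45,0],[0,0,0]],
  [0,[0,-45,0],[0,0,0]],
  [0,[0,-40,0],[0,0,0]],
])

```text
time_s: 13.6
ee_pos: [507.4, 30.1, 239.5]
ee_rot: [-180.0, -0.1, -18.8]
force: [0.1, -0.2, -0.4]
gripper_width: 91.1
gripper_force: 0.0
```

```bash
sed -i 's/e=s\["ee_pos"\]/e=np.array([444.5,-151.1,157])/' meas.py; python3 meas.py 11 pics/m5.png
```

```text
t 13.6 pos [507.4  30.1 239.5] rot [-1.7997e+02 -5.0000e-02 -1.8790e+01] q [  2.1  12.1  97.8   0.   70.  110.9] F [ 0.1 -0.2 -0.4] w 91.12251815033493
shift tool [ -1.3 191.8  82.4]
turn [-0.001 -0.001 -0.028]
scene body 789 [ 445.14699793 -151.35597324]
barb 37 [ 494.50941361 -163.74482815   98.49120496] dir body -14.088942606318128 dir tcp -14.18977152384465 line -17.055656 rmax 64.41453122037721
top body 191 [ 445.29535362 -151.17991054]
barb 32 [ 490.94632049 -166.91293552  100.543888  ] dir body -19.015860383963503 dir tcp -18.801457318579548 line -13.770886 rmax 63.95314102007921
```

View pics/m5.png

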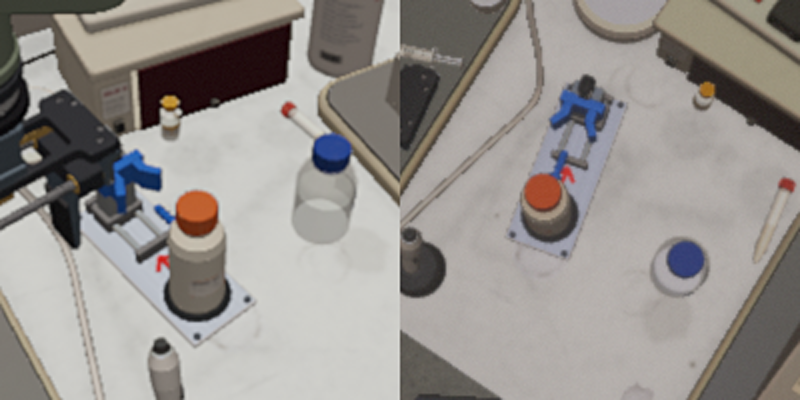

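```bash
python3 - <<'E'
from m import *
go(582,-193.5,200,-17.2)
p=cams.grab_frame("top"); P=cloud(p);X,Y,Z=P[...,0],P[...,1],P[...,2]
a=(np.hypot(X-582,Y+193)<25)&(Z>125)&(Z<148); Q=P[a]
u=np.array([.9553,-.2957]); n=np.array([.2957,.9553]); d=Q[:,:2]-[444.9,-151.2]
print(a.sum(),np.ptp(d@u),(d@u).mean(),np.sort(d@u)[[2,-3]],np.sort(d@n)[[2,-3]],Q[:,2].max())
E
```

```text
t 13.7 pos [508.2  32.  239.2] rot [-1.7988e+02 -4.0000e-02 -1.8520e+01] q [2.200e+00 1.220e+01 9.770e+01 1.000e-01 7.000e+01 1.107e+02] F [-0.2 -1.1 -0.8] w 91.29988141593078
shift tool [141.5 190.5  38.9]
turn [-0.002 -0.001 -0.023]
77 21.850068230793113 140.64247449671433 [131.78577253 152.24973554] [-8.44855055  7.01154098] 145.59045143725837
```

Request:
servo_tool([
  [0,[10,14,0],[0,0,-0.023]],
  [0,[20,27,0],[0,0,0]],
  [0,[20,27,0],[0,0,0]],
  [0,[20,27,0],[0,0,0]],
  [0,[20,27,5],[0,0,0]],
  [0,[20,27,5],[0,0,0]],
  [0,[20,27,10],[0,0,0]],
  [0,[11,14,10],[0,0,0]],
  [0,[0,0,9],[0,0,0]],
  [0,[0,0,0],[0,0,0]],
])

```text
time_s: 14.75
ee_pos: [582.3, -195.2, 198.1]
ee_rot: [-180.0, 0.3, -17.5]
force: [-0.0, 1.0, -0.5]
gripper_width: 90.8
gripper_force: 0.0
```

```bash
python3 -c "
from h import *
go(580.5,-193.2,137,-17.2)"
```

```text
t 14.75 pos [ 582.3 -195.2  198.1] rot [-179.95    0.27  -17.55] q [-19.6  23.4  87.5   0.   69.4  87.9] F [-0.   1.  -0.5] w 90.78501695705398
shift tool [-2.1 -1.3 61.1]
turn [-0.001  0.005 -0.006]
```

Request:
servo_tool([
  [0,[-1,-1,8],[0,0,0]],
  [0,[0,0,14],[0,0,0]],
  [0,[0,0,14],[0,0,0]],
  [0,[0,0,12],[0,0,0]],
  [0,[0,0,8],[0,0,0]],
  [0,[0,0,5],[0,0,0]],
  [120,[0,0,0],[0,0,0]],
  [200,[0,0,0],[0,0,0]],
  [255,[0,0,0],[0,0,0]],
  [255,[0,0,0],[0,0,0]],
], squeeze=20)

```text
time_s: 15.75
ee_pos: [583.6, -194.4, 139.4]
ee_rot: [-180.0, -0.1, -17.5]
force: [0.4, 0.4, 0.2]
gripper_width: 62.3
gripper_force: 0.0
```

Request:
servo_tool([
  [255,[0,0,0],[0,0,0]],
  [255,[0,0,0],[0,0,0]],
  [255,[0,0,0],[0,0,0]],
  [255,[0,0,0],[0,0,0]],
  [255,[0,0,0],[0,0,0]],
  [255,[0,0,0],[0,0,0]],
  [255,[0,0,0],[0,0,0]],
  [255,[0,0,0],[0,0,0]],
  [255,[0,0,0],[0,0,0]],
  [255,[0,0,0],[0,0,0]],
])

```text
time_s: 16.75
ee_pos: [583.6, -193.3, 138.9]
ee_rot: [-179.9, 0.0, -17.5]
force: [2.1, 5.1, -0.2]
gripper_width: 15.7
gripper_force: 20.0
```

Request:
servo_tool([
  [255,[-2,0,0],[0,0,0]],
  [255,[-4,0,0],[0,0,0]],
  [255,[-4,0,0],[0,0,0]],
  [255,[-4,0,0],[0,0,0]],
  [255,[-4,0,0],[0,0,0]],
  [255,[-4,0,0],[0,0,0]],
  [255,[-4,0,0],[0,0,0]],
  [255,[-2,0,0],[0,0,0]],
  [255,[-2,0,0],[0,0,0]],
  [255,[0,0,0],[0,0,0]],
])

```text
time_s: 17.75
ee_pos: [555.2, -184.6, 138.9]
ee_rot: [-179.9, -0.0, -17.5]
force: [2.0, 4.9, -0.8]
gripper_width: 15.9
gripper_force: 20.0
```

```bash
python3 meas.py 11 pics/m6.png; python3 -c "
from h import *
s=state();print(s['force'],(np.array(s['ee_pos'][:2])-[444.9,-151.2])@[.9553,-.2957])"
```

```text
t 17.75 pos [ 555.2 -184.6  138.9] rot [-1.7992e+02 -5.0000e-02 -1.7480e+01] q [-19.6  23.5  96.5   0.1  59.9  87.9] F [ 2.   4.9 -0.8] w 15.920796162166392
shift tool [-115.6    1.3  -18.2]
turn [-0.001 -0.001 -0.005]
scene body 793 [ 445.20182316 -151.38406453]
barb 107 [ 501.62972001 -179.11223241   98.39648928] dir body -26.16909232519418 dir tcp -26.119950735872546 line -63.527695 rmax 77.93284828482142
barb 36 [ 513.32827285 -143.86544964   97.0247451 ] dir body 6.297827059081429 dir tcp 6.000335417250446 line 37.766148 rmax 74.38714565444324
top body 194 [ 445.54834155 -150.70301162]
barb 36 [ 490.29837344 -165.99073998   99.06877194] dir body -18.861448289813804 dir tcp -18.011254421421206 line -20.91459 rmax 64.8971113099773
[ 2.49702123  4.59337799 -1.01527852] 115.19909301010475
```

View pics/m6.png

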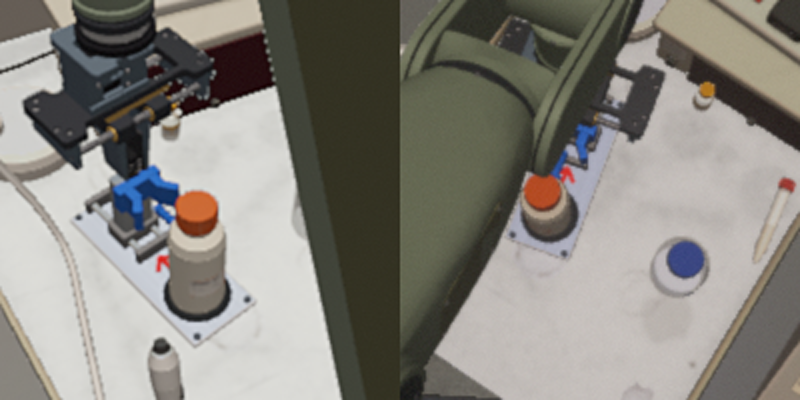

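Request:
servo_tool([
  [255,[-2,0,0],[0,0,0]],
  [255,[-2,0,0],[0,0,0]],
  [255,[-2,0,0],[0,0,0]],
  [255,[-2,0,0],[0,0,0]],
  [255,[-2,0,0],[0,0,0]],
  [255,[-2,0,0],[0,0,0]],
  [255,[-1,0,0],[0,0,0]],
  [255,[-1,0,0],[0,0,0]],
  [255,[0,0,0],[0,0,0]],
  [255,[0,0,0],[0,0,0]],
])

```text
time_s: 18.85
ee_pos: [542.0, -180.5, 138.9]
ee_rot: [-179.9, -0.1, -17.5]
force: [2.6, 4.6, -2.6]
gripper_width: 15.9
gripper_force: 20.0
```

Request:
servo_tool([
  [255,[-1,0,0],[0,0,0]],
  [255,[-1,0,0],[0,0,0]],
  [255,[-1,0,0],[0,0,0]],
  [255,[0,0,0],[0,0,0]],
  [255,[0,0,0],[0,0,0]],
  [255,[0,0,0],[0,0,0]],
  [255,[0,0,0],[0,0,0]],
  [255,[0,0,0],[0,0,0]],
  [255,[0,0,0],[0,0,0]],
  [255,[0,0,0],[0,0,0]],
])

```text
time_s: 19.85
ee_pos: [539.2, -179.7, 138.9]
ee_rot: [-179.9, -0.1, -17.5]
force: [2.6, 4.0, -1.7]
gripper_width: 16.0
gripper_force: 20.0
```

Request:
servo_tool([
  [255,[-1,0,0],[0,0,0]],
  [255,[0,0,0],[0,0,0]],
  [255,[-1,0,0],[0,0,0]],
  [255,[0,0,0],[0,0,0]],
  [255,[-1,0,0],[0,0,0]],
  [255,[0,0,0],[0,0,0]],
  [255,[0,0,0],[0,0,0]],
  [255,[0,0,0],[0,0,0]],
  [255,[0,0,0],[0,0,0]],
  [255,[0,0,0],[0,0,0]],
])

```text
time_s: 20.85
ee_pos: [538.0, -179.3, 138.9]
ee_rot: [-179.9, -0.3, -17.5]
force: [7.2, 3.0, -4.7]
gripper_width: 16.2
gripper_force: 20.0
```

Request:
servo_tool([
  [255,[-1,0,0],[0,0,0]],
  [255,[0,0,0],[0,0,0]],
  [255,[-1,0,0],[0,0,0]],
  [255,[0,0,0],[0,0,0]],
  [255,[0,0,0],[0,0,0]],
  [255,[0,0,0],[0,0,0]],
  [255,[0,0,0],[0,0,0]],
  [255,[0,0,0],[0,0,0]],
  [255,[0,0,0],[0,0,0]],
  [255,[0,0,0],[0,0,0]],
])

```text
time_s: 21.85
ee_pos: [537.8, -179.3, 139.0]
ee_rot: [-179.9, -0.5, -17.5]
force: [11.3, 1.9, -6.7]
gripper_width: 16.1
gripper_force: 20.0
```

```bash
python3 meas.py 11 pics/m7.png
```

```text
t 21.85 pos [ 537.8 -179.3  139. ] rot [-179.93   -0.53  -17.49] q [-19.6  21.8  99.3   0.1  58.4  87.8] F [11.3  1.9 -6.7] w 16.13717450594209
shift tool [-97.3   1.2 -18.9]
turn [-0.001 -0.009 -0.005]
scene body 793 [ 445.36069558 -151.32565706]
barb 156 [ 504.39994165 -173.32245224  100.26267912] dir body -20.434347219749153 dir tcp -20.354495524407614 line -32.151924 rmax 77.91352498191883
barb 70 [ 506.53163868 -144.83565085   97.51855587] dir body 6.056210058340238 dir tcp 5.766542149362136 line -30.330557 rmax 77.93459660906997
top body 191 [ 445.56531031 -150.75659508]
barb 16 [ 485.39545318 -166.3060544    99.56021834] dir body -21.32538838222878 dir tcp -20.396518832232925 line -18.203794 rmax 60.25329309901303
barb 10 [ 484.85084765 -189.14442224  109.62837715] dir body -44.33783330586281 dir tcp -43.314817537527524 line 21.19758 rmax 61.18166410908068
```

Request:
servo_tool([
  [255,[2,0,0],[0,0,0]],
  [255,[0,0,0],[0,0,0]],
  [200,[0,0,0],[0,0,0]],
  [120,[0,0,0],[0,0,0]],
  [60,[0,0,0],[0,0,0]],
  [0,[0,0,0],[0,0,0]],
  [0,[0,0,0],[0,0,0]],
  [0,[0,0,0],[0,0,0]],
  [0,[0,0,0],[0,0,0]],
  [0,[0,0,0],[0,0,0]],
])

```text
time_s: 22.95
ee_pos: [535.6, -179.3, 138.9]
ee_rot: [180.0, 0.0, -17.5]
force: [-1.3, 0.5, -0.4]
gripper_width: 72.7
gripper_force: 0.0
```

Request:
servo_tool([
  [0,[0,0,-5],[0,0,0]],
  [0,[0,0,-15],[0,0,0]],
  [0,[0,0,-20],[0,0,0]],
  [0,[0,0,-20],[0,0,0]],
  [0,[0,0,-20],[0,0,0]],
  [0,[0,-30,-20],[0,0,0]],
  [0,[0,-45,0],[0,0,0]],
  [0,[0,-45,0],[0,0,0]],
  [0,[0,-45,0],[0,0,0]],
  [0,[0,-30,0],[0,0,0]],
])

```text
time_s: 23.95
ee_pos: [594.8, 9.5, 239.4]
ee_rot: [-179.9, -0.0, -17.4]
force: [-0.2, 0.4, 0.1]
gripper_width: 91.2
gripper_force: 0.0
```

```bash
python3 meas.py 11 pics/m8.png; python3 - <<'E'
from m import *
p=cams.grab_frame("top"); P=cloud(p);X,Y,Z=P[...,0],P[...,1],P[...,2]
a=(np.hypot(X-536,Y+179)<25)&(Z>125)&(Z<148); Q=P[a]
u=np.array([.9553,-.2957]); n=np.array([.2957,.9553]); d=Q[:,:2]-[444.5,-151.1]
print(a.sum(),np.sort(d@u)[[2,-3]],np.sort(d@n)[[2,-3]])
E
```

```text
t 23.95 pos [594.8   9.5 239.4] rot [-1.7994e+02 -4.0000e-02 -1.7390e+01] q [ -0.2  20.   86.7   0.   73.3 107.2] F [-0.2  0.4  0.1] w 91.17718566745205
shift tool [-95.5 198.2  82.2]
turn [-0.001 -0.001 -0.003]
scene body 796 [ 445.19118482 -151.41562419]
barb 162 [ 503.66668396 -173.87137792  100.38210085] dir body -21.007781721017714 dir tcp -21.05013088772481 line -30.859093 rmax 77.22877148883599
barb 78 [ 506.46518537 -145.04697493   98.59369391] dir body 5.9338575174589785 dir tcp 5.5791964331431485 line -29.826355 rmax 77.71502091845193
top body 199 [ 445.64202035 -150.94154798]
barb 10 [ 509.43700412 -156.62830257  109.44526944] dir body -5.093944497653471 dir tcp -4.866046550489929 line -38.40146 rmax 70.0720322206536
barb 36 [ 492.48226134 -166.85584021  100.26343586] dir body -18.765543879493134 dir tcp -18.1785262830636 line -14.9555 rmax 66.60172959298508
75 [ 84.55393979 105.5925917 ] [-8.27669674  6.65135458]
```

View pics/m8.png

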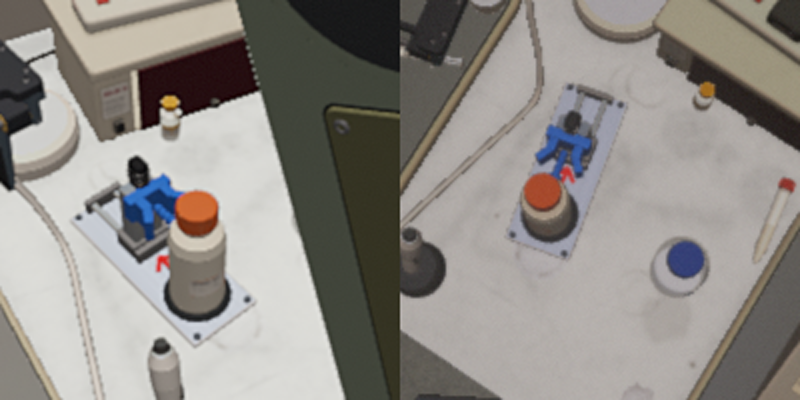

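```bash
python3 -c "
from h import *
print(ticket.job_done())"
```

```text
the job is handed in; nothing more can be done
None
```

The job is handed in: the bottle stands upright in the middle of the pad, and the coupler is home against its stop (fin measured about 95 mm from the pad centre) with the barb inside its fork. The gripper is clear, the other objects were not touched, and it took about 24 s of the 54 s allowed.

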